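Close the carving vise with its star wheel

TASK

Clamp the dark seal stone in the carving vise: take the wheel key from its stand, reach with its blade through the narrow slot in the housing cover and push the star wheel round tooth by tooth, away from the robot, until the jaws hold the stone firmly. The stone is brittle, so stop as soon as the wheel turns markedly stiffer, and touch neither the sliding jaw nor the stone with the key or the gripper. Then put the key back upright in its stand, fully down, and leave the other things where they lie.

Things in the scene. Friction and masses are not known exactly. Their poses are not given: they have to be found in the camera images.
- vise: wooden carving vise fixed to the bench, 90 (x) by 175 (y) mm; origin on the bench under the middle of the jaws, x along the slot and away from the robot at yaw 0, y from the jaws to the gear housing. Bed 20 mm high (y -77 to 48 mm); the housing, y 48 to 100 mm, is 70 mm high with a 4 mm steel cover plate on top
- slot (a point): centre of the access slot, on the upper face of the cover plate (vise frame 0, 70, 70 mm). It is 28 mm long (x), 12 mm wide (y), 4 mm deep. Pushing the teeth along +x closes the jaw, 3.1 mm a tooth; 2 to 5 strokes are needed. The push is 5 to 7 N running free and climbs by 2 to 3 N per mm of blade travel once the stone is squeezed; 10 to 12 N is a firm grip
- star_wheel: steel star wheel under the slot, on a level axis along the vise's y; origin on the axis, mid width, 30 mm below slot. 10 even straight radial teeth, tip radius 22 mm, 4 mm thick, round tips, 10 mm wide; hub radius 12 mm; tips 8 mm below the cover's top. One tooth points along its own +z, the others every 36 degrees about y. Starts at any position; plain friction holds it where it is left
- jaw: sliding pine jaw, 70 by 24 by 40 mm, cork faced, driven by the wheel towards the vise's -y; origin at the lower edge of its gripping face, middle of its length, on the bed. The opposite jaw is fixed, pegged at varying places (1 to 8 mm of play between it and the stone)
- stone: dark seal stone, 26 by 26 by 48 mm, standing loose on the bed between the jaws; origin under its centre. Held firmly from 6 N of jaw force; it cracks above 45 N of jaw force, which is reached at about 18 N push on the wheel teeth
- stand: wooden stand fixed to the bench, 60 by 60 by 40 mm, with one vertical through hole 9 (x) by 14 (y) mm in the middle; origin on the bench under its centre
- stand_hole0 (a point): centre of the hole's mouth, on the top of the stand
- key: wheel key standing in the stand: dark wooden handle 20 by 20 by 50 mm with a 6 mm brass cap on top, and below it a steel blade 3 mm thick (x), 8 mm wide (y), 30 mm long; 70 g. Origin at the centre of the handle's lower end, which rests on the top of the stand; z up along the handle
- key_tip (a point): middle of the blade's lower end, 30 mm below the key's origin
- brush: flat brush with a wooden handle lying on the bench; bystander
- spare_stone: lighter brown stone, 22 by 22 by 45 mm, standing on the bench; bystander; origin under its centre
- wedge: stepped pine wedge block, 34 by 85 by 25 mm, lying on the bench; bystander; origin under its centre

How it is judged:
By the outcome, as a careful person would: the job done as asked, in the order asked, and still so for the second after the job is handed in, with the robot touching nothing.
It also fails if it takes over 64 s, if anything falls off the work surface, if the arm or the gripper's body presses on something with over 40 N, if the wrist force passes 120 N, or if a joint passes its speed limit or range.

ROBOT

A 7-joint arm with a two-finger parallel gripper is mounted at the origin on the work surface. World frame = base frame: x ahead of the robot, y to its left, z up, the work surface at z = 0. Lengths are in m, angles in rad, forces in N, time in s.
With the tool pointing down it reaches from about 0.375 to 0.925 m from the base axis. Payload 3.1 kg.
Tool frame: the origin (TCP) lies at the centre of the arm's flange, where the gripper is bolted on; the fingertips stand 173 mm ahead of it and the grasp point (between the pads) lies 155 mm ahead of it; z points along the fingers, y is the line along which they close (so a half turn about z gives the same grasp; the last joint's range is limited). The gripper opens to 85 mm and grips with 20 to 120 N. Pads are 22 mm wide; open, the fingers measure 114 mm over their backs; the gripper's body (76 mm by 85 mm) begins 54 mm behind the grasp point. The pads swing forward as they close: fully open they stand 13 mm farther back than shut.
Start: joints at [-1.235, 0.383, 0.044, 1.598, -0.018, 1.161, -0.05], TCP at [0.273, 0.59, 0.405] pointing down, gripper open.
Joint ranges: [-2.61, 2.61], [-0.41, 2.15], [-1.48, 1.57], [0, 2.5], [-1.57, 4.71], [0.05, 1.97], [-2.85, 2.85]. Speed limits (rad/s): [2.79, 2.79, 3.14, 3.14, 3.14, 3.14, 3.14].

INTERFACE

Orientations are given as a unit quaternion [x, y, z, w].
In Python, from bench import ctrl gives the robot as it stands. The module is installed in compiled form; this text tells all that it offers.
- The arm moves only by the tool drive_tool, never from a script. Its argument "series" is a list of rows, each an object of numbers: "dx", "dy", "dz": the shift along the tool's x, y, z in mm; "turn": the turn about the tool's z in degrees. A call has 1 to 5 rows; each row is the pose to reach, as a shift and turn from the pose commanded when the call began, along the tool's axes at that moment; what a row does not reach only later rows make up. A row lasts 1/10 s, in which the tool goes at most 50 mm and 8.59 degrees, less where a joint would pass 70% of its speed; a pose out of reach is approached as far as the arm can. A call with a gripper value outside its range is refused whole. "jaw" is the finger opening in mm, from 0 to 85.4, set as the call begins (left out, the last holds). The fingers move at their own pace and stop on an object; "grip_force" is the grip in N (left out, the last holds). Time passes only in rows, so rows that repeat a pose let the fingers close. It gives the time, the measured TCP pose, the force, the opening and the grip force at its end, in the units of the state.
- ctrl.sense(): the state, without advancing time (a new reading comes with each control period).
- ctrl.camera(name): name is "side" or "top" or "wrist"; returns the picture (480x640x3 uint8, red, green, blue); there is no depth.
- ctrl.calibration(name): a dict with "fov_y" (degrees; the focal length in pixels is half the picture's height over the tangent of half this angle, whatever the lens; pixels are square), "cx", "cy" (the principal point, pixels), "k1" (the pictures are not rectified: a ray, as slopes to the right and down, at radius r is drawn at 1 + k1 r^2 times it, then the intrinsics apply), "camera_from_world" (4x4, takes a point from world to camera coordinates). Camera axes: x right, y up, looking along -z (the intrinsics and any distortion apply to the point x, -y, -z); pixel columns grow to the right and rows downward; lengths in m; the calibration is good to about 2 mm. A picture is of the moment at which its call begins: read the wrist's pose just before it. calibration takes no time and is no camera call; for the wrist camera it gives the pose at the moment of the call.
- ctrl.close_job(): hands the job in; it is judged then, once.
The state is a dict: "time_s": time; "qpos": joint angles; "qd": joint speeds; "joint_efforts": joint torques, N m; "position": TCP position; "orientation": TCP orientation; "wrist_force": force on the tool from outside, world axes, zero at the start; "moment": the same for the moment, N m; "width": opening from 0.0 (shut) to 1.0 (fully open); "gripper_force": force on a finger pad.
Only numpy, scipy, OpenCV 4.12 (cv2) and the standard library are available. Lean on these libraries where they do the work, as an engineer would, in place of code of your own. Each camera call takes 0.05 s, during which the arm holds its last target. There are 200 camera calls.

## Working session

There is one attempt and no reset: what is moved stays moved. The work goes in short steps, Python scripts to look and compute and a tool call to move; the robot and the scene stay as the last step left them, time stands still between calls to the robot, and variables do not carry over. Pictures are saved under pics/ and viewed, at most 10 in all, crops included, and the job is handed in when it is done.

Besides the shell and the picture viewer there is one more tool, called after "Request:" in YAML: its name, and indented under it one key for each argument. drive_tool: Moves the arm, as the interface text tells. Its arguments: {"type":"object","properties":{"series":{"type":"array"},"jaw":{"type":"number"},"grip_force":{"type":"number"}},"required":["series"]}

```bash
mkdir -p pics
cat > h.py <<'E'
import numpy as np, cv2
from bench import ctrl
def snap(n,f):
    im=ctrl.camera(n); cv2.imwrite(f'pics/{f}.png',im[:,:,::-1]); return im
def K(c): 
    f=240/np.tan(np.radians(c['fov_y'])/2); return f
def proj(c,P):
    P=np.atleast_2d(P); M=np.array(c['camera_from_world']); q=P@M[:3,:3].T+M[:3,3]
    a=q[:,0]/-q[:,2]; b=-q[:,1]/-q[:,2]; s=1+c['k1']*(a*a+b*b); f=K(c)
    return np.c_[c['cx']+f*a*s,c['cy']+f*b*s]
def ray(c,uv):
    f=K(c); d=np.array([(uv[0]-c['cx'])/f,(uv[1]-c['cy'])/f]); u=d.copy()
    for _ in range(30): u=d/(1+c['k1']*(u@u))
    M=np.array(c['camera_from_world']); R=M[:3,:3]
    return -R.T@M[:3,3], R.T@np.array([u[0],-u[1],-1])
def atz(c,uv,z):
    o,d=ray(c,uv); return o+d*(z-o[2])/d[2]
E
python3 - <<'E'
from h import *
import json
print(ctrl.sense())
for n in ('side','top','wrist'):
    c=ctrl.calibration(n); print(n,{k:np.round(v,4).tolist() for k,v in c.items()}); snap(n,n+'0')
E
```

```text
{'time_s': 0.0, 'qpos': array([-1.23481862,  0.38383716,  0.04383101,  1.59958014, -0.01785947,
        1.16118683, -0.04989246]), 'qd': array([ 9.93808050e-05,  1.20407559e-03,  6.22171371e-04,  1.68450073e-03,
       -1.86919644e-03,  9.54659784e-04,  1.45174023e-03]), 'joint_efforts': array([-4.90841139e-04, -4.33461463e+01,  1.02437451e+00, -2.49516445e+01,
        1.05293957e-02,  1.13065002e-02,  6.35900633e-06]), 'position': array([0.27297789, 0.58936381, 0.40328227]), 'orientation': array([ 2.15140408e-01,  9.76582249e-01, -1.29515898e-03, -1.94864367e-04]), 'wrist_force': array([0.48191225, 0.73323788, 0.0808464 ]), 'moment': array([ 0.07334677,  0.00466443, -0.00027127]), 'gripper_force': 0.0, 'width': 1.0016315467173693}
side {'fov_y': 56.0096, 'cx': 321.4754, 'cy': 238.1452, 'k1': 0.0326, 'camera_from_world': [[0.9767, -0.2146, -0.0088, -0.5401], [0.1706, 0.7501, 0.6389, -0.1799], [-0.1305, -0.6255, 0.7692, -0.6176], [0.0, 0.0, 0.0, 1.0]]}
top {'fov_y': 43.5816, 'cx': 314.334, 'cy': 232.1176, 'k1': 0.0118, 'camera_from_world': [[0.0242, -0.9997, 0.0081, 0.0167], [0.9833, 0.0253, 0.1802, -0.5908], [-0.1803, 0.0036, 0.9836, -0.9727], [0.0, 0.0, 0.0, 1.0]]}
wrist {'fov_y': 67.8958, 'cx': 316.039, 'cy': 238.6641, 'k1': -0.03, 'camera_from_world': [[0.42, 0.9075, -0.0042, -0.6469], [-0.8711, 0.4018, -0.2823, 0.0363], [-0.2545, 0.1222, 0.9593, -0.3803], [0.0, 0.0, 0.0, 1.0]]}
```

View pics/top0.png

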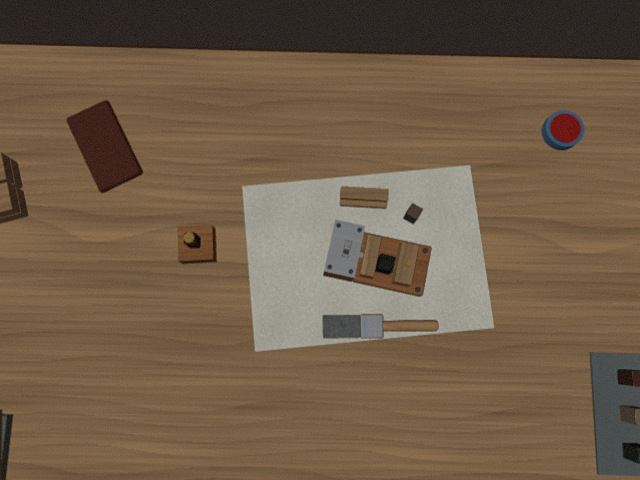

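View pics/side0.png

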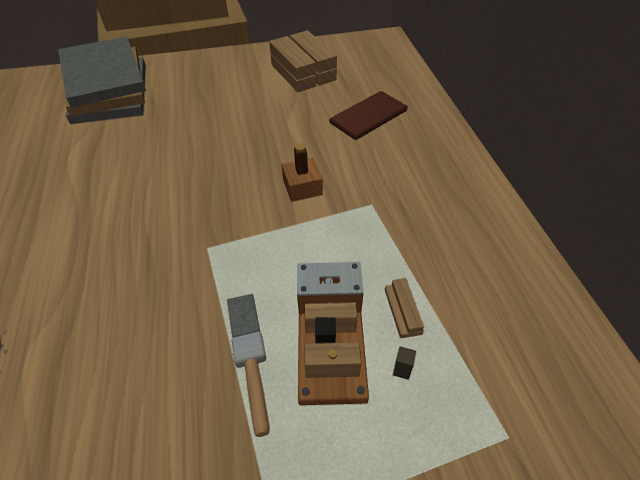

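Top: stand around (196,243), key cap (190,239), vise cover around (346,249) with the slot at about (347,248). Side: stand (302,180), cap (300,147), cover (330,278). I'll enlarge these regions to read the corners.

Run:
```python
import cv2,numpy as np
t=cv2.imread('pics/top0.png');s=cv2.imread('pics/side0.png')
def c(im,x,y,w=66,h=50): return cv2.resize(im[y:y+h,x:x+w],(w*6,h*6),interpolation=cv2.INTER_CUBIC)
m=np.vstack([np.hstack([c(t,165,218),c(t,315,215,66,50)]),np.hstack([c(s,270,140,66,50),c(s,297,255,66,50)])])
m=cv2.convertScaleAbs(m,alpha=1.5)
cv2.imwrite('pics/mos.png',m);print(m.shape)
```

```text
(600, 792, 3)
```

View pics/mos.png

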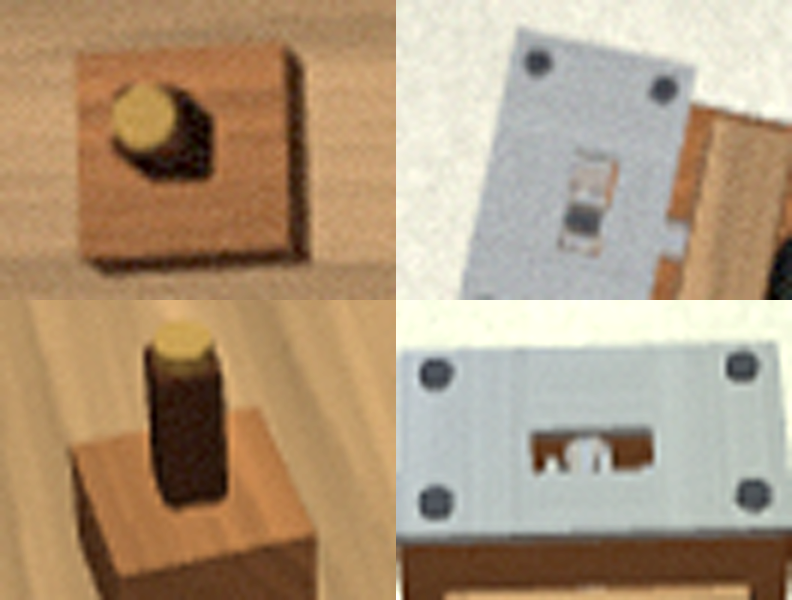

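Run:
```python
from h import *
ct=ctrl.calibration('top');cs=ctrl.calibration('side')
def tt(x,y,ox=0): return (165+x/6,218+y/6)
def tc(x,y): return (315+(x-396)/6,215+y/6)
def ss(x,y): return (270+x/6,140+(y-300)/6)
def sc(x,y): return (297+(x-396)/6,255+(y-300)/6)
P=lambda *a:print(a[0],np.round(1000*np.array(a[1]),1).tolist())
for p in [(78,52),(285,45),(290,255),(78,252)]: P('standcorner top',atz(ct,tt(*p),.04))
for p in [(75,448),(258,408),(315,535),(125,575)]: P('standcorner side',atz(cs,ss(*p),.04))
P('cap top',atz(ct,tt(146,118),.096)); P('cap side',atz(cs,ss(183,342),.096))
for p in [(518,30),(695,68),(590,203),(538,62),(664,90),(600,156),(579,251)]: P('cover top',atz(ct,tc(*p),.07))
for p in [(400,350),(778,342),(788,535),(593,450),(436,374),(741,367),(436,503),(753,495),(532,451),(653,449)]: P('cover side',atz(cs,sc(*p),.07))
```

```text
standcorner top [596.3, 267.5, 40.0]
standcorner top [599.8, 208.1, 40.0]
standcorner top [538.8, 203.3, 40.0]
standcorner top [538.2, 263.7, 40.0]
standcorner side [538.3, 261.2, 40.0]
standcorner side [596.0, 266.9, 40.0]
standcorner side [600.8, 207.5, 40.0]
standcorner side [543.5, 203.4, 40.0]
cap top [568.0, 235.2, 96.0]
cap side [569.0, 234.2, 96.0]
cover top [608.9, -3.5, 70.0]
cover top [599.3, -53.4, 70.0]
cover top [560.2, -24.5, 70.0]
cover top [599.9, -9.3, 70.0]
cover top [592.8, -44.8, 70.0]
cover top [573.6, -27.1, 70.0]
cover top [546.6, -21.6, 70.0]
cover side [522.0, 13.8, 70.0]
cover side [609.8, -3.7, 70.0]
cover side [597.5, -56.0, 70.0]
cover side [560.1, -24.1, 70.0]
cover side [529.0, 5.0, 70.0]
cover side [599.3, -8.8, 70.0]
cover side [522.2, -30.3, 70.0]
cover side [592.7, -44.0, 70.0]
cover side [546.4, -21.3, 70.0]
cover side [573.6, -26.8, 70.0]
```

Both cameras agree to about 1 mm:
- **Stand:** (568.6, 235.3) mm, yaw about 4.4°.
- **Slot:** (560.1, -24.4) mm, yaw about -11.1°.

I'll move above the key.

Request:
drive_tool:
  series:
    - {"dx": -42,"dy": -20,"dz": 4}
    - {"dx": -84,"dy": -40,"dz": 10}
    - {"dx": -126,"dy": -60,"dz": 18}
    - {"dx": -168,"dy": -80,"dz": 26}
    - {"dx": -209,"dy": -99,"dz": 34}
  jaw: 85

```text
invalid input
```

Request:
drive_tool:
  series:
    - {"dx": -42,"dy": -20,"dz": 8}
    - {"dx": -84,"dy": -40,"dz": 16}
    - {"dx": -126,"dy": -60,"dz": 24}
    - {"dx": -168,"dy": -80,"dz": 32}
    - {"dx": -208,"dy": -98,"dz": 40}

```text
invalid input
```

Request:
drive_tool:
  series:
    - {"turn": 8}
    - {"turn": 16}
    - {"turn": 24}
    - {"turn": 32}
    - {"turn": 40}

```text
invalid input
```

Request:
drive_tool:
  series:
    - {"turn": 8}
    - {"turn": 16}
    - {"turn": 20.7}
    - {"turn": 20.7}
    - {"turn": 20.7}

```text
invalid input
```

Request:
drive_tool:
  series:
    - {"dx": -42,"dy": -20,"dz": 4,"turn": 0}
    - {"dx": -84,"dy": -40,"dz": 10,"turn": 0}
    - {"dx": -126,"dy": -60,"dz": 18,"turn": 0}
    - {"dx": -168,"dy": -80,"dz": 26,"turn": 0}
    - {"dx": -209,"dy": -99,"dz": 34,"turn": 0}

```text
time_s: 0.65
position: [0.4222, 0.4102, 0.3701]
orientation: [0.215, 0.977, -0.0, -0.0]
wrist_force: [1.1, 0.5, 0.4]
width: 1.0
gripper_force: 0.0
```

Request:
drive_tool:
  series:
    - {"dx": -42,"dy": -20,"dz": 8,"turn": 0}
    - {"dx": -84,"dy": -40,"dz": 16,"turn": 0}
    - {"dx": -126,"dy": -60,"dz": 24,"turn": 0}
    - {"dx": -168,"dy": -80,"dz": 32,"turn": 0}
    - {"dx": -208,"dy": -98,"dz": 40,"turn": 0}

```text
time_s: 1.15
position: [0.5697, 0.2337, 0.3301]
orientation: [0.216, 0.977, -0.0, -0.0]
wrist_force: [0.6, 0.4, -0.1]
width: 1.006
gripper_force: 0.0
```

Request:
drive_tool:
  series:
    - {"dx": 0,"dy": 0,"dz": 0,"turn": 8}
    - {"dx": 0,"dy": 0,"dz": 0,"turn": 16}
    - {"dx": 0,"dy": 0,"dz": 0,"turn": 24}
    - {"dx": 0,"dy": 0,"dz": 0,"turn": 32}
    - {"dx": 0,"dy": 0,"dz": 0,"turn": 40}

```text
time_s: 1.65
position: [0.5686, 0.2357, 0.3302]
orientation: [0.539, 0.843, -0.0, -0.0]
wrist_force: [0.1, 0.4, -1.0]
width: 0.999
gripper_force: 0.0
```

Request:
drive_tool:
  series:
    - {"dx": 0,"dy": 0,"dz": 0,"turn": 8}
    - {"dx": 0,"dy": 0,"dz": 0,"turn": 16}
    - {"dx": 0,"dy": 0,"dz": 0,"turn": 20.7}
    - {"dx": 0,"dy": 0,"dz": 0,"turn": 20.7}
    - {"dx": 0,"dy": 0,"dz": 0,"turn": 20.7}

```text
time_s: 2.15
position: [0.5686, 0.2359, 0.3304]
orientation: [0.678, 0.735, -0.0, -0.0]
wrist_force: [-0.0, 0.1, 0.1]
width: 0.995
gripper_force: 0.0
```

```bash
cat >> h.py <<'E'
from scipy.spatial.transform import Rotation as Ro
def pose():
    s=ctrl.sense(); R=Ro.from_quat(s['orientation']).as_matrix()
    return np.array(s['position'])*1000,R,s
def show():
    p,R,s=pose(); print('t',round(s['time_s'],2),'p',p.round(2),'yang',np.degrees(np.arctan2(R[1,1],R[0,1])).round(2),'z',R[:,2].round(4),'F',np.round(s['wrist_force'],2),'w',round(s['width']*85.4,2),'gf',round(s['gripper_force'],1)); return p,R,s
def delta(T):
    p,R,s=pose(); print('tool delta',(R.T@(np.array(T)-p)).round(2))
E
python3 - <<'E'
from h import *
show(); c=ctrl.calibration('wrist'); snap('wrist','w1')
delta([568.6,235.3,220])
print(proj(c,np.array([[568.6,235.3,96],[568.6,235.3,40]])/1000))
E
```

```text
t 2.15 p [568.59 235.88 330.36] yang 4.56 z [-6.e-04 -3.e-04 -1.e+00] F [-0.    0.07  0.09] w 84.94 gf 0.0
tool delta [-5.0000e-01 -5.0000e-02  1.1045e+02]
[[318.77208224 257.17620417]
 [318.31744883 232.42863458]]
```

View pics/w1.png

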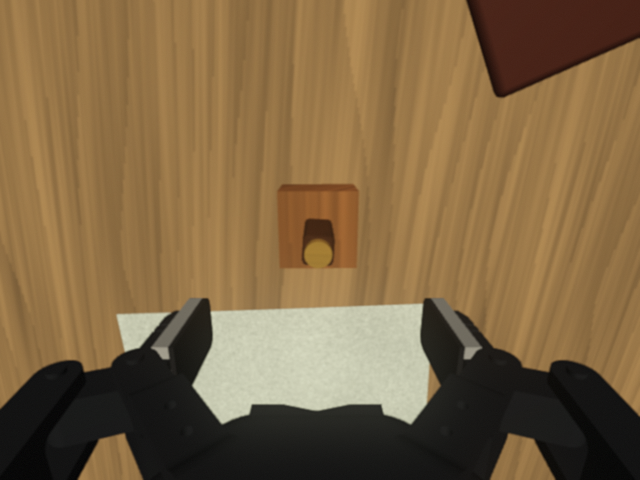

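The wrist view shows the cap at (318,253), predicted (318.8,257), and the stand sits square to the gripper. Descend and grasp.

Request:
drive_tool:
  series:
    - {"dx": -0.5,"dy": 0,"dz": 30,"turn": 0.1}
    - {"dx": -0.5,"dy": 0,"dz": 60,"turn": 0.1}
    - {"dx": -0.5,"dy": 0,"dz": 90,"turn": 0.1}
    - {"dx": -0.5,"dy": 0,"dz": 110,"turn": 0.1}
    - {"dx": -0.5,"dy": 0,"dz": 110,"turn": 0.1}

```text
time_s: 2.7
position: [0.5668, 0.2347, 0.2171]
orientation: [0.679, 0.734, -0.004, -0.001]
wrist_force: [-0.1, -0.6, -0.3]
width: 1.0
gripper_force: 0.0
```

Request:
drive_tool:
  series:
    - {"dx": 0,"dy": 0,"dz": 0,"turn": 0}
    - {"dx": 0,"dy": 0,"dz": 0,"turn": 0}
    - {"dx": 0,"dy": 0,"dz": 0,"turn": 0}
    - {"dx": 0,"dy": 0,"dz": 0,"turn": 0}
    - {"dx": 0,"dy": 0,"dz": 0,"turn": 0}
  jaw: 10
  grip_force: 70

```text
time_s: 3.2
position: [0.5694, 0.2355, 0.2219]
orientation: [0.68, 0.733, 0.001, 0.0]
wrist_force: [0.8, -1.1, 2.5]
width: 0.223
gripper_force: 68.1
```

Request:
drive_tool:
  series:
    - {"dx": 0,"dy": 0,"dz": 0,"turn": 0}
    - {"dx": 0,"dy": 0,"dz": 0,"turn": 0}
    - {"dx": 0,"dy": 0,"dz": 0,"turn": 0}
    - {"dx": 0,"dy": 0,"dz": 0,"turn": 0}
    - {"dx": 0,"dy": 0,"dz": 0,"turn": 0}

```text
time_s: 3.7
position: [0.5695, 0.2355, 0.2219]
orientation: [0.68, 0.733, 0.001, 0.0]
wrist_force: [0.1, -0.1, 5.7]
width: 0.224
gripper_force: 68.5
```

```bash
python3 -c "
from h import *
show()"
```

```text
t 3.7 p [569.5  235.54 221.93] yang 4.35 z [ 0.0017  0.0011 -1.    ] F [ 0.05 -0.14  5.67] w 19.13 gf 68.5
```

Key gripped (opening 19 mm, 68 N). Lift it, and compute the tooth positions and wrist camera geometry.

Request:
drive_tool:
  series:
    - {"dx": 0,"dy": 0,"dz": -10,"turn": 0}
    - {"dx": 0,"dy": 0,"dz": -25,"turn": 0}
    - {"dx": 0,"dy": 0,"dz": -50,"turn": 0}
    - {"dx": 0,"dy": 0,"dz": -80,"turn": 0}
    - {"dx": 0,"dy": 0,"dz": -100,"turn": 0}

```text
time_s: 4.2
position: [0.5693, 0.2352, 0.3236]
orientation: [0.68, 0.733, 0.001, 0.001]
wrist_force: [0.8, 0.5, -1.0]
width: 0.226
gripper_force: 68.4
```

Run:
```python
from h import *
ct=ctrl.calibration('top');cs=ctrl.calibration('side')
S=np.array([560.1,-24.4]);a=np.radians(-11.1);ex=np.array([np.cos(a),np.sin(a)]);ey=np.array([-ex[1],ex[0]])
def v(P): d=P[:2]*1000-S; return (d@ex).round(1),(d@ey).round(1)
for z in (.062,.055):
  print(z,'side',[v(atz(cs,(297+(x-396)/6,255+(y-300)/6),z)) for x,y in [(567,450),(607,450),(550,465)]])
  print(z,'top',[v(atz(ct,(315+(x-396)/6,215+y/6),z)) for x,y in [(590,205),(580,232),(590,180)]])
p,R,s=show()
M=np.array(ctrl.calibration('wrist')['camera_from_world']); C=-M[:3,:3].T@M[:3,3]*1000
print('cam in tool',R.T@(C-p),'look',R.T@(-M[2,:3]))
```

```text
0.062 side [(np.float64(-5.9), np.float64(6.0)), (np.float64(3.4), np.float64(5.7)), (np.float64(-9.9), np.float64(1.9))]
0.062 top [(np.float64(0.9), np.float64(-0.4)), (np.float64(-7.2), np.float64(0.8)), (np.float64(7.8), np.float64(1.1))]
0.055 side [(np.float64(-5.8), np.float64(10.8)), (np.float64(3.7), np.float64(10.5)), (np.float64(-9.9), np.float64(6.6))]
0.055 top [(np.float64(2.0), np.float64(-0.6)), (np.float64(-6.1), np.float64(0.6)), (np.float64(9.0), np.float64(0.9))]
t 4.2 p [569.27 235.19 323.57] yang 4.33 z [ 0.0025  0.0012 -1.    ] F [ 0.85  0.49 -0.97] w 19.27 gf 68.4
cam in tool [71.27674249 -1.42884753 30.96399679] look [-2.83538141e-01 -5.54324595e-04  9.58960800e-01]
```

Request:
drive_tool:
  series:
    - {"dx": -40,"dy": -5.8,"dz": 0,"turn": 0}
    - {"dx": -80,"dy": -11.6,"dz": 0,"turn": 0}
    - {"dx": -120,"dy": -17.4,"dz": 0,"turn": 0}
    - {"dx": -160,"dy": -23.2,"dz": 0,"turn": 0}
    - {"dx": -200,"dy": -29,"dz": 0,"turn": 0}

```text
time_s: 4.7
position: [0.5546, 0.032, 0.3216]
orientation: [0.68, 0.733, 0.0, 0.0]
wrist_force: [-0.1, 0.1, -0.6]
width: 0.221
gripper_force: 68.4
```

Request:
drive_tool:
  series:
    - {"dx": -40,"dy": -5.8,"dz": 4,"turn": 5}
    - {"dx": -80,"dy": -11.6,"dz": 8,"turn": 10}
    - {"dx": -121,"dy": -17,"dz": 14,"turn": 15.4}
    - {"dx": -121,"dy": -17,"dz": 18,"turn": 15.4}
    - {"dx": -121,"dy": -17,"dz": 18,"turn": 15.4}

```text
time_s: 5.2
position: [0.5465, -0.0899, 0.3028]
orientation: [0.773, 0.634, -0.0, -0.0]
wrist_force: [-0.1, 0.6, -0.1]
width: 0.229
gripper_force: 68.4
```

Run:
```python
from h import *
show(); c=ctrl.calibration('wrist'); im=snap('wrist','w2')
S=np.array([560.1,-24.4]);a=np.radians(-11.1);ex=np.array([np.cos(a),np.sin(a)]);ey=np.array([-ex[1],ex[0]])
q=[np.r_[S+x*ex+y*ey,70]/1000 for x,y in [(-14,6),(14,6),(14,-6),(-14,-6),(0,0)]]
uv=proj(c,np.array(q)); print(uv.round(1))
u,w=uv[4].round().astype(int)
cr=cv2.resize(im[max(0,w-40):w+40,u-55:u+55],None,fx=5,fy=5,interpolation=cv2.INTER_CUBIC)[:,:,::-1]
full=cv2.resize(im,(400,300))[:,:,::-1]
o=np.zeros((400,550+250,3),np.uint8); o[:cr.shape[0],:550]=cv2.convertScaleAbs(cr,alpha=1.4); o[:188,550:]=cv2.resize(full,(250,188)); cv2.imwrite('pics/m2.png',o); print(u-55,w-40)
```

```text
t 5.2 p [546.5  -89.93 302.8 ] yang -11.25 z [-9.e-04  1.e-04 -1.e+00] F [-0.08  0.59 -0.12] w 19.53 gf 68.4
[[294.  129.7]
 [345.6 129.6]
 [345.1 152.2]
 [294.4 152.3]
 [319.8 141. ]]
265 101
```

View pics/m2.png

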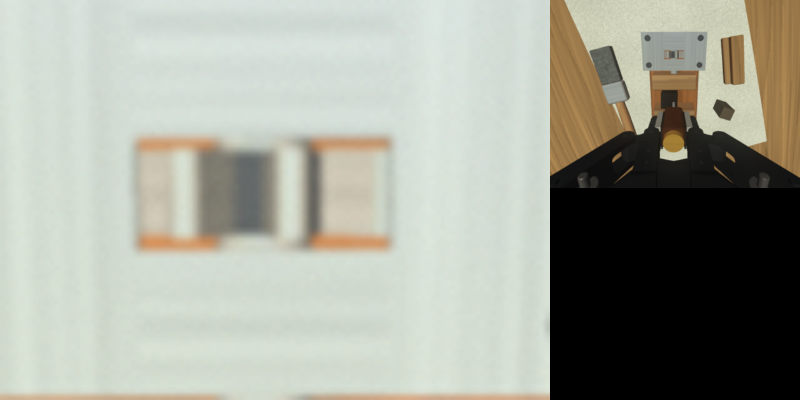

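The wrist view shows the slot at u 292–343, v 128–151, within 1 mm of prediction. The teeth sit at about x = -9 and +3 mm in the vise frame, with a gap centred at about -3.5 mm. Next I'll get the key's offset in the grip from the gold cap, and enlarge the jaws to see the play.

Run:
```python
from h import *
p,R,s=show()
def cap(f,box):
    im=cv2.imread(f'pics/{f}.png'); x0,y0,x1,y1=box; h=cv2.cvtColor(im[y0:y1,x0:x1],cv2.COLOR_BGR2HSV)
    m=cv2.inRange(h,(16,120,90),(32,255,255)); n,l,st,ce=cv2.connectedComponentsWithStats(m)
    i=1+np.argmax(st[1:,4]); return ce[i]+[x0,y0],st[i]
print(cap('w1',(290,220,350,280)))
c=ctrl.calibration('wrist'); q,st=cap('w2',(270,320,360,410)); print(q,st)
for dx in (-2,0,2): print(dx,proj(c,(p+R@np.array([dx,0,125.9]))/1000))
t=cv2.imread('pics/top0.png');sd=cv2.imread('pics/side0.png')
a=cv2.resize(t[225:300,350:435],None,fx=4.6,fy=4.6,interpolation=cv2.INTER_CUBIC)
b=cv2.resize(sd[295:385,295:375],None,fx=4.6,fy=4.6,interpolation=cv2.INTER_CUBIC)
o=np.zeros((430,780,3),np.uint8); o[:a.shape[0],:a.shape[1]]=a; o[:b.shape[0],400:400+b.shape[1]]=b
cv2.imwrite('pics/m3.png',cv2.convertScaleAbs(o,alpha=1.8))
```

```text
t 5.25 p [547.09 -88.07 302.88] yang -11.06 z [-4.e-04  9.e-04 -1.e+00] F [ 0.05  0.45 -0.37] w 19.61 gf 68.4
(array([318.68342776, 263.63810198]), array([   0,   19,   60,   41, 1412], dtype=int32))
[315.45221349 360.50889532] [  18   13   56   56 2417]
-2 [[320.06729577 375.22560427]]
0 [[320.09093977 369.84454125]]
2 [[320.11478367 364.40264418]]
```

View pics/m3.png

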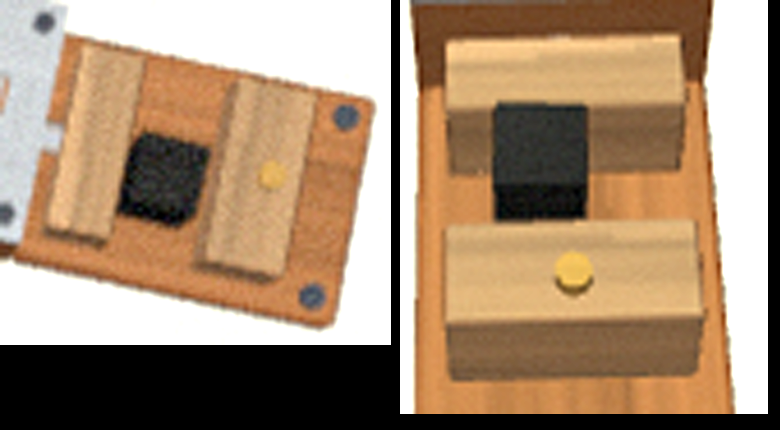

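The stone stands between the jaws with a visible gap. I'll compute the play, and the shift to the insertion pose.

Run:
```python
from h import *
ct=ctrl.calibration('top');cs=ctrl.calibration('side')
S=np.array([560.1,-24.4]);a=np.radians(-11.1);ex=np.array([np.cos(a),np.sin(a)]);ey=np.array([-ex[1],ex[0]])
def v(P): d=P[:2]*1000-S; return (d@ex).round(1),(d@ey+70).round(1)
T=lambda x,y,z:v(atz(ct,(350+x/4.6,225+y/4.6),z)); D=lambda x,y,z:v(atz(cs,(295+(x-400)/4.6,295+y/4.6),z))
print('slide top',T(142,58,.06),T(108,238,.06),'side',D(447,107,.06),D(683,104,.06))
print('fixed top',T(237,82,.06),T(203,262,.06),'side',D(447,228,.06),D(696,220,.06))
print('stone top',T(144,134,.068),T(210,146,.068),T(187,225,.068),T(122,213,.068),'side',D(494,104,.068),D(587,104,.068),D(588,183,.068),D(494,183,.068))
for x in (-3.6,): delta(np.r_[S+x*ex,75+211.9+12])
```

```text
slide top (np.float64(33.0), np.float64(18.1)) (np.float64(-35.0), np.float64(17.1)) side (np.float64(-34.3), np.float64(17.3)) (np.float64(33.3), np.float64(16.5))
fixed top (np.float64(31.8), np.float64(-17.9)) (np.float64(-36.1), np.float64(-18.4)) side (np.float64(-34.3), np.float64(-20.3)) (np.float64(34.2), np.float64(-19.7))
stone top (np.float64(4.0), np.float64(12.5)) (np.float64(4.9), np.float64(-11.8)) (np.float64(-25.2), np.float64(-9.2)) (np.float64(-26.0), np.float64(14.6)) side (np.float64(-20.7), np.float64(13.3)) (np.float64(5.5), np.float64(12.6)) (np.float64(4.7), np.float64(-11.9)) (np.float64(-21.1), np.float64(-11.2))
tool delta [64.98 -3.04  4.03]
```

Total play is about 10 mm, a little over 3 teeth. Move over the gap, check, then lower.

Request:
drive_tool:
  series:
    - {"dx": 22,"dy": -0.7,"dz": 0,"turn": 0}
    - {"dx": 44,"dy": -1.4,"dz": 0,"turn": 0}
    - {"dx": 65,"dy": -2.1,"dz": 2,"turn": 0}
    - {"dx": 65,"dy": -2.1,"dz": 4,"turn": 0}
    - {"dx": 65,"dy": -2.1,"dz": 4,"turn": 0}

```text
time_s: 5.75
position: [0.5577, -0.022, 0.2986]
orientation: [0.77, 0.638, -0.0, -0.0]
wrist_force: [-0.3, -0.2, -0.8]
width: 0.225
gripper_force: 68.4
```

```bash
cat >> h.py <<'E'
S=np.array([560.1,-24.4]);_a=np.radians(-11.1);ex=np.array([np.cos(_a),np.sin(_a)]);ey=np.array([-ex[1],ex[0]])
def vs():
    p,R,s=pose(); d=p[:2]-211.9*0-S; tip=p+R@np.array([0,0,211.9]); d=tip[:2]-S
    f=np.array(s['wrist_force']); print('t %.2f tip vise x %.2f y %.2f z %.2f | push %.2f lat %.2f fz %.2f w %.2f'%(s['time_s'],d@ex,d@ey,tip[2],-f[:2]@ex,f[:2]@ey,f[2],s['width']*85.4),'yang',np.degrees(np.arctan2(R[1,1],R[0,1])).round(2),'M',np.round(s['moment'],2))
E
python3 -c "
from h import *
vs(); c=ctrl.calibration('side')
p,R,s=pose(); print(proj(c,(p+R@np.array([0,0,211.9]))/1000),proj(c,np.r_[S,70]/1000))
im=snap('side','s1'); cv2.imwrite('pics/s1c.png',cv2.convertScaleAbs(cv2.resize(im[215:315,270:390,::-1],None,fx=5,fy=5,interpolation=cv2.INTER_CUBIC),alpha=1.5))"
```

```text
t 5.75 tip vise x -2.93 y 1.90 z 86.71 | push 0.26 lat -0.28 fz -0.82 w 19.20 yang -10.79 M [-0.06 -0.03 -0.  ]
[[327.73108719 272.06387442]] [[329.88313645 280.19558983]]
```

View pics/s1c.png

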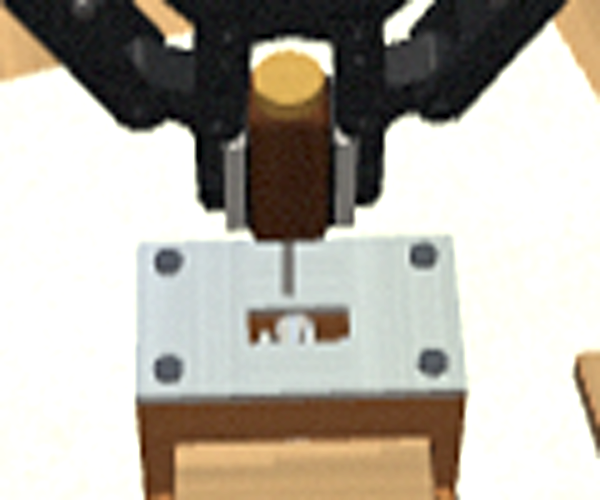

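The blade hangs just behind the slot, tip at full-picture (327.6,274.2), as computed. It sits about 2 mm too far toward +y, so I'll settle and correct.

Request:
drive_tool:
  series:
    - {"dx": -2,"dy": 0,"dz": 0,"turn": 0.2}
    - {"dx": -2,"dy": 0,"dz": 0,"turn": 0.2}
    - {"dx": -2,"dy": 0,"dz": 0,"turn": 0.2}

```text
time_s: 6.1
position: [0.5571, -0.0272, 0.2988]
orientation: [0.774, 0.634, -0.0, 0.0]
wrist_force: [-0.9, 0.7, -0.9]
width: 0.226
gripper_force: 68.4
```

```bash
python3 -c "
from h import *
vs()"
```

```text
t 6.10 tip vise x -2.34 y -3.36 z 86.90 | push 1.01 lat 0.47 fz -0.90 w 19.27 yang -11.37 M [-0.   -0.02  0.01]
```

Request:
drive_tool:
  series:
    - {"dx": 0,"dy": 0,"dz": 0,"turn": 0}
    - {"dx": 0,"dy": 0,"dz": 0,"turn": 0}
    - {"dx": 0,"dy": 0,"dz": 0,"turn": 0}

```text
time_s: 6.4
position: [0.5573, -0.0261, 0.2987]
orientation: [0.773, 0.634, 0.0, -0.0]
wrist_force: [-1.4, 0.6, -0.7]
width: 0.227
gripper_force: 68.4
```

```bash
python3 -c "
from h import *
vs()"
```

```text
t 6.40 tip vise x -2.42 y -2.20 z 86.77 | push 1.45 lat 0.32 fz -0.74 w 19.39 yang -11.26 M [-0.03  0.02 -0.03]
```

Request:
drive_tool:
  series:
    - {"dx": 1.2,"dy": -0.3,"dz": 4,"turn": 0}
    - {"dx": 2.2,"dy": -0.3,"dz": 9,"turn": 0}
    - {"dx": 2.2,"dy": -0.3,"dz": 13,"turn": 0}
    - {"dx": 2.2,"dy": -0.3,"dz": 13,"turn": 0}
    - {"dx": 2.2,"dy": -0.3,"dz": 13,"turn": 0}

```text
time_s: 6.9
position: [0.5573, -0.0238, 0.2853]
orientation: [0.773, 0.634, -0.0, -0.0]
wrist_force: [-0.2, 0.0, -1.1]
width: 0.224
gripper_force: 68.4
```

```bash
python3 -c "
from h import *
vs(); c=ctrl.calibration('side')
p,R,s=pose(); print(proj(c,(p+R@np.array([0,0,211.9]))/1000))
im=snap('side','s2'); cv2.imwrite('pics/s2c.png',cv2.convertScaleAbs(cv2.resize(im[245:305,290:370,::-1],None,fx=7,fy=7,interpolation=cv2.INTER_CUBIC),alpha=1.5))"
```

```text
t 6.90 tip vise x -2.99 y -0.06 z 73.43 | push 0.22 lat 0.01 fz -1.09 w 19.14 yang -11.26 M [ 0.02 -0.    0.  ]
[[327.7203571  278.86278493]]
```

View pics/s2c.png

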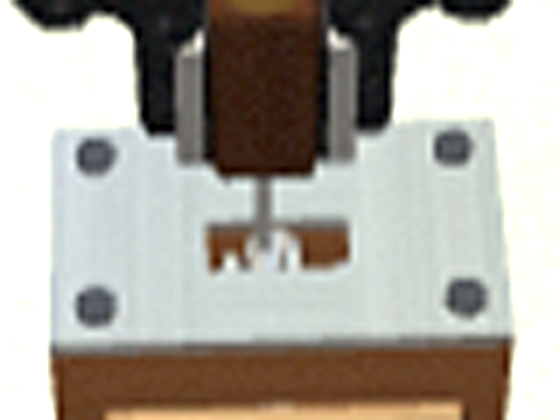

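Blade tip is at about (327.7,280.7), centred across the slot and ahead of the gap. Lower it in.

Request:
drive_tool:
  series:
    - {"dx": 0,"dy": 0.2,"dz": 3,"turn": -0.1}
    - {"dx": 0,"dy": 0.2,"dz": 6,"turn": -0.1}
    - {"dx": 0,"dy": 0.2,"dz": 9,"turn": -0.1}
    - {"dx": 0,"dy": 0.2,"dz": 11,"turn": -0.1}
    - {"dx": 0,"dy": 0.2,"dz": 11,"turn": -0.1}

```text
time_s: 7.45
position: [0.5574, -0.0238, 0.2742]
orientation: [0.772, 0.635, -0.0, -0.0]
wrist_force: [-0.5, 0.2, -0.0]
width: 0.22
gripper_force: 68.4
```

```bash
python3 -c "
from h import *
vs()"
```

```text
t 7.45 tip vise x -2.94 y -0.02 z 62.28 | push 0.49 lat 0.07 fz -0.02 w 18.78 yang -11.15 M [-0.01 -0.02 -0.04]
```

Request:
drive_tool:
  series:
    - {"dx": 0,"dy": 0,"dz": 2,"turn": 0}
    - {"dx": 0,"dy": 0,"dz": 4,"turn": 0}
    - {"dx": 0,"dy": 0,"dz": 6,"turn": 0}
    - {"dx": 0,"dy": 0,"dz": 7.3,"turn": 0}
    - {"dx": 0,"dy": 0,"dz": 7.3,"turn": 0}

```text
time_s: 7.95
position: [0.5575, -0.0238, 0.2671]
orientation: [0.772, 0.635, -0.0, -0.0]
wrist_force: [-0.9, -0.3, -0.9]
width: 0.224
gripper_force: 68.4
```

```bash
python3 -c "
from h import *
vs()"
```

```text
t 7.95 tip vise x -2.75 y 0.02 z 55.20 | push 0.83 lat -0.47 fz -0.91 w 19.11 yang -11.15 M [0.02 0.01 0.01]
```

Request:
drive_tool:
  series:
    - {"dx": 0,"dy": 0.8,"dz": 0,"turn": 0}
    - {"dx": 0,"dy": 1.6,"dz": 0,"turn": 0}
    - {"dx": 0,"dy": 2.4,"dz": 0,"turn": 0}
    - {"dx": 0,"dy": 3.2,"dz": 0,"turn": 0}

```text
time_s: 8.35
position: [0.5602, -0.0244, 0.2672]
orientation: [0.772, 0.635, -0.001, -0.001]
wrist_force: [-3.4, 0.8, 2.7]
width: 0.228
gripper_force: 68.8
```

```bash
python3 -c "
from h import *
vs()"
```

```text
t 8.35 tip vise x -0.56 y 0.06 z 55.35 | push 3.48 lat 0.10 fz 2.74 w 19.51 yang -11.15 M [ 0.12  0.9  -0.05]
```

Contact made where expected. Push through the first stroke.

Request:
drive_tool:
  series:
    - {"dx": 0,"dy": 0.8,"dz": 0,"turn": 0}
    - {"dx": 0,"dy": 1.6,"dz": 0,"turn": 0}
    - {"dx": 0,"dy": 2.4,"dz": 0,"turn": 0}
    - {"dx": 0,"dy": 3.2,"dz": 0,"turn": 0}

```text
time_s: 8.75
position: [0.5631, -0.025, 0.2669]
orientation: [0.772, 0.635, -0.001, -0.001]
wrist_force: [-5.2, 1.3, 2.7]
width: 0.227
gripper_force: 68.8
```

```bash
python3 -c "
from h import *
vs()"
```

```text
t 8.75 tip vise x 2.35 y -0.01 z 54.99 | push 5.31 lat 0.25 fz 2.74 w 19.35 yang -11.15 M [ 0.27  1.28 -0.03]
```

Request:
drive_tool:
  series:
    - {"dx": 0,"dy": 0.8,"dz": 0,"turn": 0}
    - {"dx": 0,"dy": 1.6,"dz": 0,"turn": 0}
    - {"dx": 0,"dy": 2.4,"dz": 0,"turn": 0}
    - {"dx": 0,"dy": 3.2,"dz": 0,"turn": 0}

```text
time_s: 9.15
position: [0.5659, -0.0255, 0.2663]
orientation: [0.772, 0.635, -0.001, -0.001]
wrist_force: [-5.9, 1.9, 0.1]
width: 0.226
gripper_force: 68.6
```

```bash
python3 -c "
from h import *
vs()"
```

```text
t 9.15 tip vise x 5.09 y -0.01 z 54.37 | push 6.17 lat 0.72 fz 0.14 w 19.27 yang -11.14 M [0.28 1.36 0.03]
```

Request:
drive_tool:
  series:
    - {"dx": 0,"dy": 0.8,"dz": 0,"turn": 0}
    - {"dx": 0,"dy": 1.6,"dz": 0,"turn": 0}
    - {"dx": 0,"dy": 2.4,"dz": 0,"turn": 0}
    - {"dx": 0,"dy": 3.2,"dz": 0,"turn": 0}

```text
time_s: 9.55
position: [0.5684, -0.0259, 0.2657]
orientation: [0.772, 0.635, -0.002, -0.002]
wrist_force: [-5.6, 2.0, -0.4]
width: 0.227
gripper_force: 68.5
```

Request:
drive_tool:
  series:
    - {"dx": 0,"dy": 0.8,"dz": 0,"turn": 0}
    - {"dx": 0,"dy": 1.6,"dz": 0,"turn": 0}
    - {"dx": 0,"dy": 2.2,"dz": 0,"turn": 0}
    - {"dx": 0,"dy": 2.2,"dz": 0,"turn": 0}

```text
time_s: 9.95
position: [0.5713, -0.0265, 0.2662]
orientation: [0.772, 0.635, -0.001, -0.001]
wrist_force: [-5.0, 0.9, -0.1]
width: 0.227
gripper_force: 68.5
```

```bash
python3 -c "
from h import *
vs()"
```

```text
t 9.95 tip vise x 10.55 y -0.07 z 54.28 | push 5.12 lat -0.13 fz -0.09 w 19.39 yang -11.14 M [ 0.27  1.32 -0.03]
```

Stroke 1 is done and the push stays free at 5–6 N. Back off, lift over the next tooth, re-enter.

Request:
drive_tool:
  series:
    - {"dx": 0,"dy": -2,"dz": 0,"turn": 0}
    - {"dx": 0,"dy": -2.5,"dz": -4,"turn": 0}
    - {"dx": 0,"dy": -2.5,"dz": -9,"turn": 0}
    - {"dx": 0,"dy": -2.5,"dz": -13,"turn": 0}
    - {"dx": 0,"dy": -2.5,"dz": -13,"turn": 0}

```text
time_s: 10.45
position: [0.5711, -0.0265, 0.282]
orientation: [0.773, 0.635, 0.002, 0.001]
wrist_force: [0.8, 0.1, -2.0]
width: 0.22
gripper_force: 68.6
```

Request:
drive_tool:
  series:
    - {"dx": 0,"dy": -3.5,"dz": 0,"turn": 0}
    - {"dx": 0,"dy": -7,"dz": 0,"turn": 0}
    - {"dx": 0,"dy": -10.5,"dz": 0,"turn": 0}
    - {"dx": 0,"dy": -12.5,"dz": 0,"turn": 0}
    - {"dx": 0,"dy": -12.5,"dz": 0,"turn": 0}

```text
time_s: 10.95
position: [0.5571, -0.0237, 0.2802]
orientation: [0.772, 0.635, -0.0, -0.0]
wrist_force: [0.4, 0.2, 0.1]
width: 0.227
gripper_force: 68.6
```

```bash
python3 -c "
from h import *
vs()"
```

```text
t 10.95 tip vise x -3.19 y 0.08 z 68.25 | push -0.39 lat 0.27 fz 0.13 w 19.38 yang -11.15 M [-0.03  0.03  0.  ]
```

Request:
drive_tool:
  series:
    - {"dx": 0,"dy": 0,"dz": 4,"turn": 0}
    - {"dx": 0,"dy": 0,"dz": 8,"turn": 0}
    - {"dx": 0,"dy": 0,"dz": 11,"turn": 0}
    - {"dx": 0,"dy": 0,"dz": 13,"turn": 0}
    - {"dx": 0,"dy": 0,"dz": 13,"turn": 0}

```text
time_s: 11.45
position: [0.5575, -0.0239, 0.2668]
orientation: [0.772, 0.635, -0.0, -0.0]
wrist_force: [-0.8, -0.2, -0.8]
width: 0.223
gripper_force: 68.6
```

```bash
python3 -c "
from h import *
vs()"
```

```text
t 11.45 tip vise x -2.90 y -0.08 z 54.89 | push 0.75 lat -0.38 fz -0.75 w 19.07 yang -11.15 M [ 0.01 -0.02 -0.04]
```

Clean re-entry. Stroke 2, watching the force.

Request:
drive_tool:
  series:
    - {"dx": 0,"dy": 1,"dz": 0,"turn": 0}
    - {"dx": 0,"dy": 2,"dz": 0,"turn": 0}
    - {"dx": 0,"dy": 3,"dz": 0,"turn": 0}
    - {"dx": 0,"dy": 4,"dz": 0,"turn": 0}
    - {"dx": 0,"dy": 5,"dz": 0,"turn": 0}

```text
time_s: 11.95
position: [0.5613, -0.0247, 0.2671]
orientation: [0.772, 0.635, -0.002, -0.002]
wrist_force: [-5.4, 0.5, 3.2]
width: 0.224
gripper_force: 69.1
```

Request:
drive_tool:
  series:
    - {"dx": 0,"dy": 0.8,"dz": 0,"turn": 0}
    - {"dx": 0,"dy": 1.6,"dz": 0,"turn": 0}
    - {"dx": 0,"dy": 2.4,"dz": 0,"turn": 0}

```text
time_s: 12.25
position: [0.5635, -0.0251, 0.2668]
orientation: [0.772, 0.635, -0.002, -0.002]
wrist_force: [-5.3, 0.5, 2.8]
width: 0.23
gripper_force: 69.0
```

Request:
drive_tool:
  series:
    - {"dx": 0,"dy": 0.8,"dz": 0,"turn": 0}
    - {"dx": 0,"dy": 1.6,"dz": 0,"turn": 0}
    - {"dx": 0,"dy": 2.4,"dz": 0,"turn": 0}

```text
time_s: 12.55
position: [0.5655, -0.0254, 0.2664]
orientation: [0.772, 0.635, -0.002, -0.002]
wrist_force: [-5.0, 1.6, 1.9]
width: 0.224
gripper_force: 68.8
```

```bash
python3 -c "
from h import *
vs()"
```

```text
t 12.55 tip vise x 4.15 y -0.02 z 54.52 | push 5.26 lat 0.63 fz 1.85 w 19.11 yang -11.14 M [ 0.25  1.33 -0.  ]
```

Request:
drive_tool:
  series:
    - {"dx": 0,"dy": 0.9,"dz": 0,"turn": 0}
    - {"dx": 0,"dy": 1.8,"dz": 0,"turn": 0}
    - {"dx": 0,"dy": 2.7,"dz": 0,"turn": 0}

```text
time_s: 12.85
position: [0.5676, -0.0258, 0.2659]
orientation: [0.772, 0.635, -0.003, -0.003]
wrist_force: [-5.7, 0.8, 0.0]
width: 0.224
gripper_force: 68.7
```

Request:
drive_tool:
  series:
    - {"dx": 0,"dy": 0.9,"dz": 0,"turn": 0}
    - {"dx": 0,"dy": 1.8,"dz": 0,"turn": 0}
    - {"dx": 0,"dy": 2.7,"dz": 0,"turn": 0}
    - {"dx": 0,"dy": 2.7,"dz": 0,"turn": 0}

```text
time_s: 13.25
position: [0.5702, -0.0263, 0.2657]
orientation: [0.772, 0.635, -0.003, -0.003]
wrist_force: [-4.8, 1.2, -0.4]
width: 0.228
gripper_force: 68.6
```

```bash
python3 -c "
from h import *
vs()"
```

```text
t 13.25 tip vise x 8.48 y -0.08 z 53.79 | push 4.97 lat 0.26 fz -0.36 w 19.44 yang -11.13 M [ 0.28  1.41 -0.02]
```

Request:
drive_tool:
  series:
    - {"dx": 0,"dy": 0.9,"dz": 0,"turn": 0}
    - {"dx": 0,"dy": 1.8,"dz": 0,"turn": 0}
    - {"dx": 0,"dy": 1.8,"dz": 0,"turn": 0}
    - {"dx": 0,"dy": 1.8,"dz": 0,"turn": 0}

```text
time_s: 13.65
position: [0.5725, -0.0268, 0.2661]
orientation: [0.772, 0.635, -0.002, -0.002]
wrist_force: [-5.6, 1.3, 0.2]
width: 0.228
gripper_force: 68.6
```

```bash
python3 -c "
from h import *
vs()"
```

```text
t 13.65 tip vise x 11.21 y -0.04 z 54.22 | push 5.76 lat 0.20 fz 0.16 w 19.46 yang -11.14 M [0.28 1.34 0.04]
```

Stroke 2 is done and still free (5–6 N). Re-enter for stroke 3.

Request:
drive_tool:
  series:
    - {"dx": 0,"dy": -2,"dz": 0,"turn": 0}
    - {"dx": 0,"dy": -3,"dz": -4,"turn": 0}
    - {"dx": 0,"dy": -3,"dz": -9,"turn": 0}
    - {"dx": 0,"dy": -3,"dz": -13,"turn": 0}
    - {"dx": 0,"dy": -3,"dz": -13,"turn": 0}

```text
time_s: 14.15
position: [0.5725, -0.0268, 0.2819]
orientation: [0.773, 0.635, 0.002, 0.001]
wrist_force: [-0.6, -0.6, 0.2]
width: 0.226
gripper_force: 68.8
```

Request:
drive_tool:
  series:
    - {"dx": 0,"dy": -3.5,"dz": 0,"turn": 0}
    - {"dx": 0,"dy": -7,"dz": 0,"turn": 0}
    - {"dx": 0,"dy": -10.5,"dz": 0,"turn": 0}
    - {"dx": 0,"dy": -13.5,"dz": 0,"turn": 0}
    - {"dx": 0,"dy": -13.5,"dz": 0,"turn": 0}

```text
time_s: 14.65
position: [0.5575, -0.0238, 0.2801]
orientation: [0.772, 0.635, -0.0, -0.0]
wrist_force: [-0.2, 0.2, -0.9]
width: 0.226
gripper_force: 68.8
```

Request:
drive_tool:
  series:
    - {"dx": 0,"dy": 0,"dz": 3,"turn": 0}
    - {"dx": 0,"dy": 0,"dz": 6,"turn": 0}
    - {"dx": 0,"dy": 0,"dz": 9,"turn": 0}
    - {"dx": 0,"dy": 0,"dz": 13,"turn": 0}
    - {"dx": 0,"dy": 0,"dz": 13,"turn": 0}

```text
time_s: 15.15
position: [0.5578, -0.0239, 0.2665]
orientation: [0.772, 0.635, -0.001, -0.0]
wrist_force: [-1.0, 0.2, -0.0]
width: 0.228
gripper_force: 68.8
```

```bash
python3 -c "
from h import *
vs()"
```

```text
t 15.15 tip vise x -2.69 y -0.10 z 54.61 | push 0.97 lat -0.00 fz -0.04 w 19.50 yang -11.15 M [-0.02  0.05 -0.02]
```

Request:
drive_tool:
  series:
    - {"dx": 0,"dy": 1,"dz": 0,"turn": 0}
    - {"dx": 0,"dy": 2,"dz": 0,"turn": 0}
    - {"dx": 0,"dy": 3,"dz": 0,"turn": 0}
    - {"dx": 0,"dy": 4,"dz": 0,"turn": 0}

```text
time_s: 15.55
position: [0.5609, -0.0246, 0.267]
orientation: [0.772, 0.635, -0.002, -0.002]
wrist_force: [-4.9, 0.5, 3.4]
width: 0.223
gripper_force: 69.2
```

Request:
drive_tool:
  series:
    - {"dx": 0,"dy": 0.8,"dz": 0,"turn": 0}
    - {"dx": 0,"dy": 1.5,"dz": 0,"turn": 0}

```text
time_s: 15.75
position: [0.5622, -0.0248, 0.2669]
orientation: [0.772, 0.635, -0.002, -0.002]
wrist_force: [-5.0, 0.8, 1.9]
width: 0.224
gripper_force: 69.1
```

```bash
python3 -c "
from h import *
vs()"
```

```text
t 15.75 tip vise x 1.01 y -0.04 z 54.99 | push 5.02 lat -0.18 fz 1.92 w 19.11 yang -11.15 M [0.22 1.32 0.02]
```

Request:
drive_tool:
  series:
    - {"dx": 0,"dy": 0.8,"dz": 0,"turn": 0}
    - {"dx": 0,"dy": 1.5,"dz": 0,"turn": 0}

```text
time_s: 15.95
position: [0.5635, -0.0251, 0.2667]
orientation: [0.772, 0.635, -0.002, -0.002]
wrist_force: [-5.0, 1.3, 1.7]
width: 0.224
gripper_force: 69.0
```

Request:
drive_tool:
  series:
    - {"dx": 0,"dy": 0.8,"dz": 0,"turn": 0}
    - {"dx": 0,"dy": 1.5,"dz": 0,"turn": 0}

```text
time_s: 16.15
position: [0.5648, -0.0254, 0.2665]
orientation: [0.772, 0.635, -0.002, -0.002]
wrist_force: [-4.6, 0.9, 1.2]
width: 0.224
gripper_force: 68.9
```

Request:
drive_tool:
  series:
    - {"dx": 0,"dy": 0.8,"dz": 0,"turn": 0}
    - {"dx": 0,"dy": 1.5,"dz": 0,"turn": 0}

```text
time_s: 16.35
position: [0.566, -0.0255, 0.2662]
orientation: [0.772, 0.635, -0.002, -0.003]
wrist_force: [-5.9, 1.5, 0.7]
width: 0.223
gripper_force: 68.8
```

Request:
drive_tool:
  series:
    - {"dx": 0,"dy": 0.8,"dz": 0,"turn": 0}
    - {"dx": 0,"dy": 1.5,"dz": 0,"turn": 0}

```text
time_s: 16.55
position: [0.5672, -0.0258, 0.2659]
orientation: [0.772, 0.635, -0.003, -0.003]
wrist_force: [-5.5, -0.0, -0.7]
width: 0.222
gripper_force: 68.7
```

Request:
drive_tool:
  series:
    - {"dx": 0,"dy": 0.8,"dz": 0,"turn": 0}
    - {"dx": 0,"dy": 1.5,"dz": 0,"turn": 0}

```text
time_s: 16.75
position: [0.5683, -0.026, 0.2656]
orientation: [0.772, 0.635, -0.003, -0.003]
wrist_force: [-6.0, 1.0, 0.6]
width: 0.228
gripper_force: 68.7
```

Request:
drive_tool:
  series:
    - {"dx": 0,"dy": 0.8,"dz": 0,"turn": 0}
    - {"dx": 0,"dy": 1.5,"dz": 0,"turn": 0}

```text
time_s: 16.95
position: [0.5692, -0.0262, 0.2654]
orientation: [0.772, 0.635, -0.004, -0.004]
wrist_force: [-8.3, 1.2, 1.8]
width: 0.226
gripper_force: 68.9
```

Push has risen to about 8.4 N, so the squeeze has begun. Small steps now.

Request:
drive_tool:
  series:
    - {"dx": 0,"dy": 0.6,"dz": 0,"turn": 0}
    - {"dx": 0,"dy": 0.6,"dz": 0,"turn": 0}

```text
time_s: 17.15
position: [0.5695, -0.0262, 0.2653]
orientation: [0.772, 0.635, -0.004, -0.005]
wrist_force: [-7.1, 1.0, 2.3]
width: 0.227
gripper_force: 69.0
```

```bash
python3 -c "
from h import *
vs()"
```

```text
t 17.15 tip vise x 6.83 y -0.08 z 53.41 | push 7.18 lat -0.37 fz 2.29 w 19.38 yang -11.13 M [0.39 2.12 0.06]
```

Request:
drive_tool:
  series:
    - {"dx": 0,"dy": 0.8,"dz": 0,"turn": 0}
    - {"dx": 0,"dy": 0.8,"dz": 0,"turn": 0}

```text
time_s: 17.35
position: [0.5699, -0.0263, 0.2652]
orientation: [0.772, 0.635, -0.005, -0.005]
wrist_force: [-9.2, 1.9, 3.0]
width: 0.228
gripper_force: 69.1
```

```bash
python3 -c "
from h import *
vs()"
```

```text
t 17.35 tip vise x 6.94 y -0.12 z 53.31 | push 9.35 lat 0.09 fz 2.97 w 19.43 yang -11.13 M [ 0.43  2.36 -0.  ]
```

Request:
drive_tool:
  series:
    - {"dx": 0,"dy": 0.8,"dz": 0,"turn": 0}
    - {"dx": 0,"dy": 0.8,"dz": 0,"turn": 0}

```text
time_s: 17.55
position: [0.5703, -0.0264, 0.2651]
orientation: [0.772, 0.635, -0.005, -0.006]
wrist_force: [-10.2, 2.1, 3.2]
width: 0.225
gripper_force: 69.2
```

```bash
python3 -c "
from h import *
vs()"
```

```text
t 17.55 tip vise x 7.09 y -0.13 z 53.23 | push 10.38 lat 0.08 fz 3.25 w 19.19 yang -11.13 M [ 0.44  2.61 -0.02]
```

Request:
drive_tool:
  series:
    - {"dx": 0,"dy": 0.6,"dz": 0,"turn": 0}
    - {"dx": 0,"dy": 0.6,"dz": 0,"turn": 0}
    - {"dx": 0,"dy": 0.6,"dz": 0,"turn": 0}

```text
time_s: 17.85
position: [0.5706, -0.0265, 0.265]
orientation: [0.772, 0.635, -0.005, -0.006]
wrist_force: [-10.2, 1.8, 3.8]
width: 0.229
gripper_force: 69.3
```

```bash
python3 -c "
from h import *
vs()"
```

```text
t 17.85 tip vise x 7.16 y -0.10 z 53.17 | push 10.35 lat -0.17 fz 3.81 w 19.55 yang -11.12 M [0.58 2.82 0.01]
```

Push is at 10.4–11.3 N, a firm grip. Unload gently and withdraw.

Request:
drive_tool:
  series:
    - {"dx": 0,"dy": -2,"dz": 0,"turn": 0}
    - {"dx": 0,"dy": -4,"dz": 0,"turn": 0}
    - {"dx": 0,"dy": -6,"dz": 0,"turn": 0}
    - {"dx": 0,"dy": -8.3,"dz": 0,"turn": 0}
    - {"dx": 0,"dy": -8.3,"dz": 0,"turn": 0}

```text
time_s: 18.35
position: [0.5675, -0.0258, 0.2679]
orientation: [0.772, 0.635, 0.001, 0.001]
wrist_force: [-1.5, -0.5, -1.2]
width: 0.226
gripper_force: 68.9
```

```bash
python3 -c "
from h import *
vs()"
```

```text
t 18.35 tip vise x 8.00 y 0.12 z 55.99 | push 1.36 lat -0.83 fz -1.24 w 19.33 yang -11.15 M [0.11 0.37 0.01]
```

Request:
drive_tool:
  series:
    - {"dx": 0,"dy": -1.2,"dz": 0,"turn": 0}
    - {"dx": 0,"dy": -1.2,"dz": -5,"turn": 0}
    - {"dx": 0,"dy": -1.2,"dz": -12,"turn": 0}
    - {"dx": 0,"dy": -1.2,"dz": -22,"turn": 0}
    - {"dx": 0,"dy": -1.2,"dz": -35,"turn": 0}

```text
time_s: 18.85
position: [0.566, -0.0256, 0.3034]
orientation: [0.773, 0.635, 0.0, 0.0]
wrist_force: [0.4, -0.0, -0.1]
width: 0.224
gripper_force: 68.8
```

Request:
drive_tool:
  series:
    - {"dx": 0,"dy": 0,"dz": -8,"turn": 0}
    - {"dx": 0,"dy": 0,"dz": -15,"turn": 0}
    - {"dx": 0,"dy": 0,"dz": -15,"turn": 0}
    - {"dx": 0,"dy": 0,"dz": -15,"turn": 0}

```text
time_s: 19.25
position: [0.5657, -0.0254, 0.3175]
orientation: [0.772, 0.635, 0.0, -0.0]
wrist_force: [-1.0, 0.2, -1.2]
width: 0.225
gripper_force: 68.9
```

Run:
```python
from h import *
vs(); show()
delta([569.5,235.5,221.9+100])
c=ctrl.calibration('side');p,R,s=pose();print(proj(c,(p+R@np.array([[0,0,211.9]]).T.ravel())/1000))
im=snap('side','s3'); t=snap('top','t3')
a=cv2.resize(im[215:375,270:390,::-1],None,fx=3.6,fy=3.6,interpolation=cv2.INTER_CUBIC)
cv2.imwrite('pics/s3c.png',cv2.convertScaleAbs(a,alpha=1.5))
```

```text
t 19.25 tip vise x 5.71 y 0.17 z 105.57 | push 0.98 lat 0.03 fz -1.22 w 19.25 yang -11.15 M [-0.06  0.03 -0.07]
t 19.25 p [565.7  -25.37 317.47] yang -11.15 z [ 1.e-04  2.e-04 -1.e+00] F [-0.96  0.21 -1.22] w 19.25 gf 68.9
tool delta [256.69 -46.7   -4.38]
[[334.35905077 264.65976494]]
```

View pics/s3c.png

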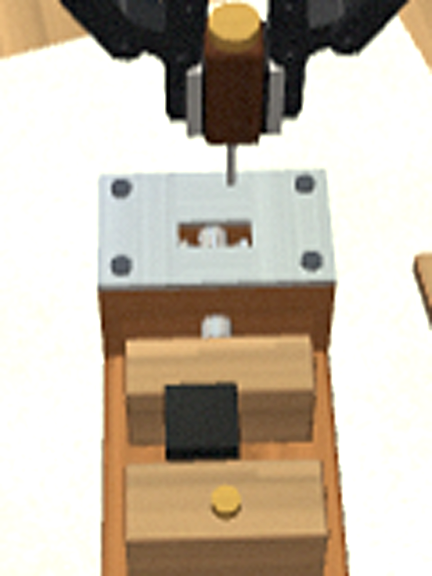

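The stone sits between both jaws with the cork face against it, and the key is straight (tip at (334,266), predicted (334,265)). Carry it back to the stand.

Request:
drive_tool:
  series:
    - {"dx": 25,"dy": -4.5,"dz": 0,"turn": 0}
    - {"dx": 60,"dy": -11,"dz": 0,"turn": 0}
    - {"dx": 95,"dy": -17,"dz": -2,"turn": 0}
    - {"dx": 130,"dy": -23.5,"dz": -4,"turn": 0}
    - {"dx": 155,"dy": -28,"dz": -4.4,"turn": 0}

```text
time_s: 19.85
position: [0.5678, 0.1353, 0.3212]
orientation: [0.772, 0.636, -0.0, -0.001]
wrist_force: [1.0, 0.2, -0.1]
width: 0.224
gripper_force: 68.8
```

Request:
drive_tool:
  series:
    - {"dx": 25,"dy": -4.5,"dz": 0,"turn": -4}
    - {"dx": 55,"dy": -10,"dz": 0,"turn": -8}
    - {"dx": 85,"dy": -15.5,"dz": 0,"turn": -12}
    - {"dx": 101.7,"dy": -18.7,"dz": 0,"turn": -15.5}
    - {"dx": 101.7,"dy": -18.7,"dz": 0,"turn": -15.5}

```text
time_s: 20.35
position: [0.5688, 0.241, 0.3214]
orientation: [0.676, 0.737, 0.001, -0.001]
wrist_force: [0.0, 0.0, -2.3]
width: 0.223
gripper_force: 68.9
```

Request:
drive_tool:
  series:
    - {"dx": 0,"dy": 0,"dz": 10,"turn": 0}
    - {"dx": 0,"dy": 0,"dz": 30,"turn": 0}
    - {"dx": 0,"dy": 0,"dz": 45,"turn": 0}
    - {"dx": 0,"dy": 0,"dz": 55,"turn": 0}
    - {"dx": 0,"dy": 0,"dz": 55,"turn": 0}

```text
time_s: 20.85
position: [0.5687, 0.234, 0.2644]
orientation: [0.68, 0.733, -0.002, -0.001]
wrist_force: [0.1, 0.7, -1.1]
width: 0.22
gripper_force: 68.9
```

Request:
drive_tool:
  series:
    - {"dx": 0,"dy": 0,"dz": 0,"turn": 0}
    - {"dx": 0,"dy": 0,"dz": 0,"turn": 0}
    - {"dx": 0,"dy": 0,"dz": 0,"turn": 0}

```text
time_s: 21.15
position: [0.5701, 0.2356, 0.2678]
orientation: [0.68, 0.733, 0.001, 0.0]
wrist_force: [-1.1, -0.6, -1.1]
width: 0.224
gripper_force: 68.9
```

Run:
```python
from h import *
show(); delta([569.5,235.5,221.9])
```

```text
t 21.15 p [570.12 235.57 267.76] yang 4.34 z [ 0.0017  0.001  -1.    ] F [-1.06 -0.57 -1.15] w 19.15 gf 68.9
tool delta [-0.06 -0.7  45.86]
```

Request:
drive_tool:
  series:
    - {"dx": 0,"dy": -0.6,"dz": 8,"turn": 0}
    - {"dx": 0,"dy": -0.6,"dz": 14,"turn": 0}
    - {"dx": 0,"dy": -0.6,"dz": 20,"turn": 0}
    - {"dx": 0,"dy": -0.6,"dz": 24,"turn": 0}
    - {"dx": 0,"dy": -0.6,"dz": 24,"turn": 0}

```text
time_s: 21.65
position: [0.5685, 0.2352, 0.2416]
orientation: [0.68, 0.733, -0.001, -0.0]
wrist_force: [0.5, 0.1, -0.8]
width: 0.228
gripper_force: 68.9
```

Run:
```python
from h import *
show(); delta([569.5,235.5,221.9])
```

```text
t 21.65 p [568.49 235.24 241.57] yang 4.35 z [-0.0019 -0.0011 -1.    ] F [ 0.5   0.07 -0.84] w 19.47 gf 68.9
tool delta [ 0.21  1.07 19.66]
```

In the hole (tip at about 30 mm, no contact force). Lower the rest of the way.

Request:
drive_tool:
  series:
    - {"dx": 0,"dy": 0.3,"dz": 6,"turn": 0}
    - {"dx": 0,"dy": 0.3,"dz": 11,"turn": 0}
    - {"dx": 0,"dy": 0.3,"dz": 16,"turn": 0}
    - {"dx": 0,"dy": 0.3,"dz": 19,"turn": 0}
    - {"dx": 0,"dy": 0.3,"dz": 19,"turn": 0}

```text
time_s: 22.15
position: [0.569, 0.2353, 0.223]
orientation: [0.68, 0.733, -0.001, -0.0]
wrist_force: [0.1, 0.2, -1.3]
width: 0.224
gripper_force: 68.9
```

Request:
drive_tool:
  series:
    - {"dx": 0,"dy": 0,"dz": 0.6,"turn": 0}
    - {"dx": 0,"dy": 0,"dz": 1.2,"turn": 0}
    - {"dx": 0,"dy": 0,"dz": 1.2,"turn": 0}

```text
time_s: 22.45
position: [0.5694, 0.2354, 0.2227]
orientation: [0.68, 0.733, 0.0, 0.0]
wrist_force: [1.1, 0.3, -0.3]
width: 0.227
gripper_force: 68.9
```

Run:
```python
from h import *
show(); delta([569.5,235.5,221.9])
```

```text
t 22.45 p [569.42 235.39 222.75] yang 4.34 z [ 3.e-04  2.e-04 -1.e+00] F [ 1.08  0.35 -0.27] w 19.36 gf 68.9
tool delta [0.1  0.09 0.85]
```

Request:
drive_tool:
  series:
    - {"dx": 0,"dy": 0,"dz": 0.8,"turn": 0}
    - {"dx": 0,"dy": 0,"dz": 1.6,"turn": 0}
    - {"dx": 0,"dy": 0,"dz": 1.6,"turn": 0}

```text
time_s: 22.75
position: [0.5696, 0.2354, 0.2219]
orientation: [0.68, 0.733, 0.0, -0.0]
wrist_force: [-1.6, -0.1, 5.0]
width: 0.225
gripper_force: 69.7
```

Request:
drive_tool:
  series:
    - {"dx": 0,"dy": 0,"dz": 0,"turn": 0}
    - {"dx": 0,"dy": 0,"dz": 0,"turn": 0}
    - {"dx": 0,"dy": 0,"dz": 0,"turn": 0}
    - {"dx": 0,"dy": 0,"dz": 0,"turn": 0}
    - {"dx": 0,"dy": 0,"dz": 0,"turn": 0}
  jaw: 70

```text
time_s: 23.25
position: [0.5693, 0.2354, 0.2208]
orientation: [0.68, 0.733, -0.0, -0.0]
wrist_force: [1.1, -0.3, -0.8]
width: 0.819
gripper_force: 0.0
```

Request:
drive_tool:
  series:
    - {"dx": 0,"dy": 0,"dz": -10,"turn": 0}
    - {"dx": 0,"dy": 0,"dz": -30,"turn": 0}
    - {"dx": 0,"dy": 0,"dz": -60,"turn": 0}
    - {"dx": 0,"dy": 0,"dz": -95,"turn": 0}
    - {"dx": 0,"dy": 0,"dz": -130,"turn": 0}

```text
time_s: 23.75
position: [0.5692, 0.2352, 0.3527]
orientation: [0.68, 0.733, -0.0, 0.0]
wrist_force: [0.6, 0.5, -0.4]
width: 0.82
gripper_force: 0.0
```

Run:
```python
from h import *
show()
im=snap('side','s4')
a=cv2.resize(im[125:375,230:430,::-1],None,fx=2.3,fy=2.3,interpolation=cv2.INTER_CUBIC)
b=cv2.resize(im[135:205,270:335,::-1],None,fx=5,fy=5,interpolation=cv2.INTER_CUBIC)
o=np.zeros((575,790,3),np.uint8);o[:a.shape[0],:a.shape[1]]=a;o[:b.shape[0],465:465+b.shape[1]]=b
cv2.imwrite('pics/s4c.png',cv2.convertScaleAbs(o,alpha=1.5))
```

```text
t 23.75 p [569.17 235.19 352.71] yang 4.33 z [ 0.e+00 -1.e-04 -1.e+00] F [ 0.56  0.49 -0.35] w 70.0 gf 0.0
```

View pics/s4c.png

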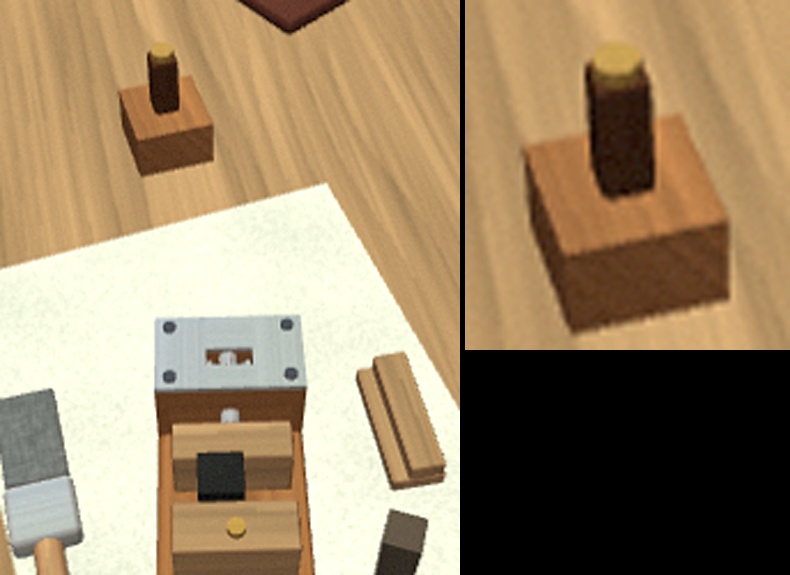

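The key stands upright and fully down in its stand, cap at (300,147) in the full picture as at the start. The stone is clamped and the bystanders haven't moved. Hand in.

```bash
python3 -c "
from bench import ctrl
print(ctrl.close_job())"
```

```text
the job is handed in; nothing more can be done
None
```

The job is handed in: the stone is clamped with a final push of about 10–11 N on the wheel, the key stands upright and fully down in its stand, and the other things look unmoved, all in about 24 s; no verdict came back.

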